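# Find the crate with the ring burnt underneath and push it into the pickup line

### The job

The herb grower takes back only crates with a ring burnt into the underside, and one already waits for pickup against the batten. Without picking anything up, tip each of the two upright crates over onto its far side, so that its underside faces you (pressing its far rim down does it); then push the one with the ring forward, still lying like that, until its rim sits flush against the batten in line with the waiting one. Leave the other crate tipped where it is, well short of the batten, and do not disturb the waiting crate, the jar, the mug, the shaker or the tin.

Things in the scene. Friction and masses are not known exactly. Their poses are not given: they have to be found in the camera images.
- ringed_crate: Flared open-topped crate of pale slats, 0.28 kg, 75 mm high; foot 105 (x) by 112 mm (y), closed flat underside with a ring burnt into it, 92 mm across and 17 mm broad. Rim 149 by 156 mm outside, of strips 10 mm wide, 8 thick, overhanging the foot by 22 mm. Origin: centre of underside; +z to the open top, +x to its far side (away from the robot). Starts upright, yaw up to 0.2 rad either way.
- bare_crate: Same crate in every outward way, but with nothing on its underside; same frame, tips and rests alike. Which of the two stands left is drawn afresh each time. Pressing the far rim down with 6 to 12 N rolls a crate over its far foot edge; it balances at about 60 degrees of tilt and rests at about 72 on foot edge and rim, underside to the robot.
- ringed_crate_heel (a point): Middle of the ringed crate's far foot edge (the edge it rolls over), 52.5 mm along +x from its origin. At rest after tipping, the underside leans 18 degrees towards the robot: its upper edge is 100 mm high and 33 mm nearer the robot than this edge. Push it low (within 50 mm of the worktop), with fingers tilted forward 20 to 30 degrees; pushed high it may topple.
- bare_crate_heel (a point): The same point of the bare crate. While either crate is pressed over, the fingertips follow the far rim along its arc about this edge; beyond 40 degrees of tilt they slide off outwards unless they press 10 to 15 mm inward of the rim, on the inner face of the far wall. The edge itself does not slip.
- ringed_crate_rim (a point): Middle of the outer top edge of the ringed crate's far rim: x 74.5, z 75 mm in its frame, i.e. 22 mm beyond and 75 mm above the far foot edge. As the crate tips it swings about that edge to 78 mm beyond it, 2 to 3 mm above the worktop: then it is the foremost edge, which meets the batten.
- bare_crate_rim (a point): The same point of the bare crate.
- waiting_crate: A third such crate, with the burnt ring showing, that already rests on its far side against the left part of the batten: the pickup line so far. It is loose; its frame is that of the others.
- batten: Wooden batten fixed flat to the worktop behind the crates, 22 mm (x) by 620 mm (y) by 18 mm high. Origin: centre of its underside, x away from the robot, y along it. Its front face, against which the crates are lined up, is at x = -11 mm.
- jam_jar: Jam jar with a red lid, 65 mm wide, 97 mm high, loose, to the left of the crates. Origin: centre of its underside.
- red_cup: Red plastic mug, 69 mm wide, 94 mm with its handle, 72 mm high, loose, farther to the left. Origin: centre of its underside.
- shaker: Salt shaker, 44 mm wide, 90 mm high, loose, to the right of the crates. Origin: centre of its underside.
- tuna_tin: Flat food tin, 86 mm wide, 40 mm high, loose, to the right of the crates. Origin: centre of its underside.

How it is judged (in metres and radians):
On the way, in this order (a step that is already met when the one before it is completed fails the run):
1. both crates lie tipped on their far sides, undersides towards the robot, still short of the batten (angle between each of ringed_crate, bare_crate's own x axis and vertical above 2.7 rad and x of ringed_crate_rim in the frame of batten below -0.03 m), for 0.3 s.
2. the ringed crate, still on its far side, is flush against the batten (angle between ringed_crate's own x axis and vertical above 2.7 rad and x of ringed_crate_rim in the frame of batten above -0.019 m and y of ringed_crate_rim in the frame of batten between -0.27 and 0.25 m and angle between the y axis of ringed_crate and the y axis of batten, either way round below 0.09 rad), for 0.2 s.
At the end, for the whole second after the job is handed in: All crates at rest on their far sides (x axis within 25 degrees of straight down). Ringed crate: rim within 8 mm of the batten's face, square within 5 degrees, within the batten's length. Bare crate: rim at least 30 mm short of the batten. Waiting crate: moved under 15 mm (all of step 2 and angle between each of bare_crate, waiting_crate's own x axis and vertical above 2.7 rad and x of bare_crate_rim in the frame of batten below -0.041 m and distance of waiting_crate from where it was at the start of the episode below 0.015 m and linear speed of each of ringed_crate, bare_crate, waiting_crate below 0.02 m/s); the robot touches nothing.
It fails at once if a crate is lifted: its far foot edge leaves the worktop by more than 20 mm (height (world z) of any of ringed_crate_heel, bare_crate_heel above 0.02 m).
It fails at once if the bare crate is pushed against the batten (contact force between bare_crate and batten above 0.5 N).
It fails at once if the waiting crate is pushed 15 mm or more out of its place (distance of waiting_crate from where it was at the start of the episode above 0.015 m).
It fails at once if the jar, mug, shaker or tin is moved by more than 20 mm (distance of any of jam_jar, red_cup, shaker, tuna_tin from where it was at the start of the episode above 0.02 m).
It also fails if it takes over 64 s, if anything falls off the work surface, if the arm or the gripper's body presses on something with over 40 N, if the wrist force passes 120 N, or if a joint passes its speed limit or range.

### The arm

A 6-joint arm with a two-finger parallel gripper is mounted at the origin on a cart in front of the work surface, level with it; the furniture and walls round the work are solid. World frame = base frame: x ahead of the robot, y to its left, z up, the work surface at z = 0. Lengths are in m, angles in degrees, forces in N, time in s.
With the tool pointing down it reaches from about 0.3 to 0.75 m from the base axis. Payload 8.5 kg.
Tool frame: the origin (TCP) lies at the very end of the fingers, on their centre line; the grasp point (between the pads) lies 19 mm behind it (env.hold_point_z is the distance from the TCP to the grasp point, in m); z points along the fingers, y is the line along which they close (so a half turn about z gives the same grasp; the last joint's range is limited). The gripper opens to 85 mm and grips with 20 to 120 N. Pads are 22 mm wide; open, the fingers measure 114 mm over their backs; the gripper's body (76 mm by 85 mm) begins 54 mm behind the grasp point. The pads swing forward as they close: fully open they stand 13 mm farther back than shut.
Start: joints at [63.409, 21.807, 74.336, -0, 83.858, -12.336], TCP at [0.135, 0.533, 0.231] pointing down, gripper open.
Joint ranges: [-178.18, 178.18], [-50.72, 133.34], [12.68, 142.11], [-81.47, 261.47], [9.98, 163.14], [-165.26, 165.26]. Speed limits (degrees/s): [136.94, 136.94, 180, 180, 180, 180].

### API

Orientations are given as a 3x3 rotation matrix whose columns are the frame's x, y, z axes.
In Python, from rig import env, optics gives the robot as it stands.
- The arm moves only by the shell command python3 -m jog 'ROWS' [OPENING] [FORCE]. ROWS is JSON, a list of rows, each an object with "linear": the shift along the tool's x, y, z in units of 40 mm (1.0 is 40 mm), a list of three; "roll": the turn about the tool's z in units of 5 degrees (1.0 is 5 degrees). A call has 1 to 12 rows; each row shifts and turns the commanded pose from where the row before left it, along the tool's axes as they then stand; what a row does not reach is not made up. A row lasts 1/12 s, in which the tool goes at most 41.7 mm and 7.16 degrees, less where a joint would pass 70% of its speed; a pose out of reach is approached as far as the arm can. A call is refused whole if a number of a shift passes 1 or a number of a turn 1, either way. A call with a gripper value outside its range is refused whole. OPENING is the opening, from -1 (shut) to 1 (fully open), set as the call begins (- or left out, the last holds). The fingers move at their own pace and stop on an object; FORCE is the grip in N (left out, the last holds). Time passes only in rows, so rows that do not move let the fingers close. It gives the time, the measured TCP pose, the force, the opening and the grip force at its end, in the units of the state.
- env.observe(): the state, without advancing time (a new reading comes with each control period).
- optics.get_image(name): name is "scene" or "top" or "wrist"; returns the picture (400x640x3 uint8, red, green, blue); there is no depth.
- optics.calibration(name): a dict with "fov_y" (degrees; the focal length in pixels is half the picture's height over the tangent of half this angle, whatever the lens; pixels are square), "cx", "cy" (the principal point, pixels), "T" (4x4, takes a point from camera to world coordinates). Camera axes: x right, y down, z forward; pixel columns grow to the right and rows downward; lengths in m; the calibration is good to about 2 mm. A picture is of the moment at which its call begins: read the wrist's pose just before it. calibration takes no time and is no camera call; for the wrist camera it gives the pose at the moment of the call.
- env.close_job(): hands the job in; it is judged then, once.
The state is a dict: "time_s": time; "q": joint angles; "qvel": joint speeds; "joint_efforts": joint torques, N m; "position": TCP position; "tool_rot": TCP orientation; "ft_force": force on the tool from outside, world axes, zero at the start; "wrist_torque": the same for the moment, N m; "grip_width": finger opening in m; "gripper_force": force on a finger pad.
Only numpy, scipy, OpenCV 4.12 (cv2) and the standard library are available. Lean on these libraries where they do the work, as an engineer would, in place of code of your own. Each camera call takes 0.05 s, during which the arm holds its last target. There are 200 camera calls.

## Working session

There is one attempt and no reset: what is moved stays moved. The work goes in short steps, Python scripts to look and compute and a shell command to move; the robot and the scene stay as the last step left them, time stands still between calls to the robot, and variables do not carry over. Pictures are saved under pics/ and viewed, at most 10 in all, crops included, and the job is handed in when it is done.

```bash
mkdir -p pics; ls; python3 - <<'E'
from rig import env, optics
import cv2, numpy as np
np.set_printoptions(precision=4,suppress=True)
for n in ("scene","top"):
    im=optics.get_image(n); cv2.imwrite(f"pics/{n}0.png",im[...,::-1])
    c=optics.calibration(n); print(n,c)
s=env.observe(); print(s["time_s"],s["position"],s["tool_rot"],s["ft_force"])
E
```

```text
pics
scene {'fov_y': 42.19451285160519, 'cx': 329.36598221569955, 'cy': 195.02037523528085, 'T': array([[ 0.564 , -0.5017,  0.6558, -0.3194],
       [-0.8254, -0.3654,  0.4303, -0.6392],
       [ 0.0238, -0.784 , -0.6203,  0.9462],
       [ 0.    ,  0.    ,  0.    ,  1.    ]])}
top {'fov_y': 55.2126622499345, 'cx': 325.4872494919359, 'cy': 199.76995218259304, 'T': array([[-0.2154, -0.9155,  0.3397,  0.2196],
       [-0.9765,  0.2016, -0.0758,  0.0375],
       [ 0.0009, -0.3481, -0.9375,  1.1529],
       [ 0.    ,  0.    ,  0.    ,  1.    ]])}
0.1 [0.1353 0.5328 0.2308] [[-0.9692  0.2463 -0.0006]
 [ 0.2463  0.9692 -0.0011]
 [ 0.0003 -0.0012 -1.    ]] [-0.2358 -0.3068 -0.3068]
```

View pics/top0.png

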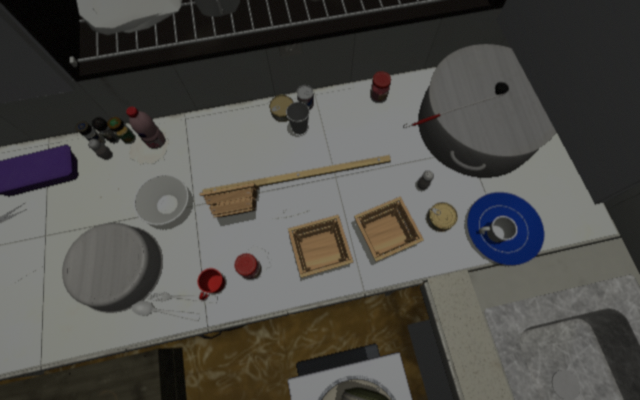

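View pics/scene0.png

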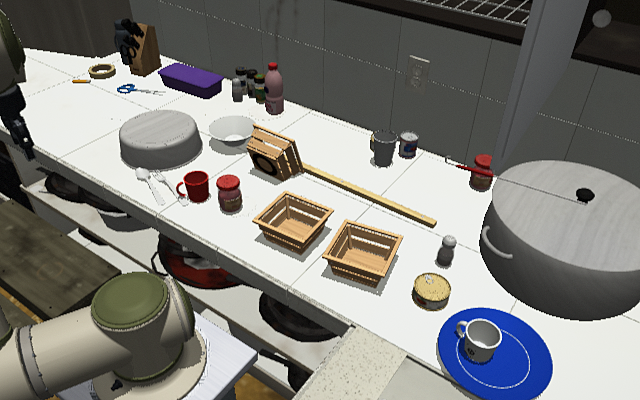

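The top view shows the waiting crate at about (232,198) against the batten, which runs from (203,192) to (390,159). The two upright crates are at about (320,247) and (388,229), with the jar at (246,265), mug (210,281), tin (442,216) and shaker (426,179).

```bash
cat > h.py <<'E'
import cv2, numpy as np
from rig import env, optics
np.set_printoptions(precision=4,suppress=True)
def ray(n,uv,c=None):
    c=c or optics.calibration(n); f=200/np.tan(np.radians(c["fov_y"]/2))
    d=c["T"][:3,:3]@np.array([(uv[0]-c["cx"])/f,(uv[1]-c["cy"])/f,1]); return c["T"][:3,3],d/np.linalg.norm(d)
def onz(n,uv,z,c=None):
    o,d=ray(n,uv,c); return o+d*(z-o[2])/d[2]
def tri(a,b):
    (o,d),(p,e)=ray("top",a),ray("scene",b)
    t=np.linalg.lstsq(np.c_[d,-e],p-o,rcond=None)[0]; x,y=o+d*t[0],p+e*t[1]
    return (x+y)/2,np.linalg.norm(x-y)
def wood(im):
    h=cv2.cvtColor(im,cv2.COLOR_RGB2HSV)
    m=cv2.inRange(h,(5,60,50),(25,255,255)); return cv2.morphologyEx(m,cv2.MORPH_CLOSE,np.ones((5,5)))
def crates(n,im,lo=500,box=None):
    m=wood(im); out=[]
    if box: k=np.zeros_like(m); k[box[1]:box[3],box[0]:box[2]]=1; m=m*k
    for c in cv2.findContours(m,cv2.RETR_EXTERNAL,cv2.CHAIN_APPROX_NONE)[0]:
        if cv2.contourArea(c)>lo: out.append(cv2.convexHull(c))
    return out
E
python3 - <<'E'
from h import *
for n,box in (("top",(190,140,470,290)),("scene",(230,115,455,310))):
    im=cv2.imread(f"pics/{n}0.png")[...,::-1].copy()
    for c in crates(n,im,300,box):
        a=cv2.contourArea(c); p=cv2.approxPolyDP(c,5,True)[:,0]
        print(n,a,p.tolist())
        if n=="top": print(np.array([onz(n,q,.075) for q in p]), np.array([onz(n,q,0.018)[:2] for q in p]))
E
```

```text
top 2713.5 [[337, 215], [352, 261], [301, 277], [288, 229]]
[[ 0.5559 -0.0726  0.075 ]
 [ 0.4131 -0.0832  0.075 ]
 [ 0.4     0.0668  0.075 ]
 [ 0.5448  0.077   0.075 ]] [[ 0.5737 -0.0784]
 [ 0.4233 -0.0896]
 [ 0.4095  0.0684]
 [ 0.562   0.0791]]
top 553.0 [[438, 203], [456, 213], [449, 228], [429, 217]]
[[ 0.5276 -0.3769  0.075 ]
 [ 0.486  -0.4191  0.075 ]
 [ 0.4464 -0.3838  0.075 ]
 [ 0.4913 -0.337   0.075 ]] [[ 0.5439 -0.3988]
 [ 0.5001 -0.4433]
 [ 0.4584 -0.406 ]
 [ 0.5057 -0.3568]]
top 2588.0 [[400, 197], [422, 240], [376, 261], [355, 216]]
[[ 0.5706 -0.271   0.075 ]
 [ 0.4289 -0.2957  0.075 ]
 [ 0.3984 -0.1497  0.075 ]
 [ 0.5414 -0.1239  0.075 ]] [[ 0.5892 -0.2873]
 [ 0.44   -0.3133]
 [ 0.4079 -0.1596]
 [ 0.5584 -0.1325]]
top 3901.0 [[389, 156], [250, 211], [214, 216], [200, 194]]
[[ 0.7105 -0.276   0.075 ]
 [ 0.6237  0.1772  0.075 ]
 [ 0.6312  0.2835  0.075 ]
 [ 0.71    0.3167  0.075 ]] [[ 0.7365 -0.2926]
 [ 0.6451  0.1846]
 [ 0.6529  0.2965]
 [ 0.7359  0.3315]]
scene 1146.0 [[440, 275], [450, 286], [445, 306], [417, 305], [415, 279]]
scene 3485.0 [[345, 219], [402, 236], [375, 287], [333, 273], [322, 256]]
scene 3050.0 [[284, 191], [333, 210], [301, 254], [266, 239], [252, 221]]
scene 5677.5 [[253, 124], [292, 139], [435, 224], [256, 168], [246, 147]]
```

```bash
python3 - <<'E'
from h import *
for n,a,b in (("Lfl",(288,229),(284,191)),("Lfr",(337,215),(333,210)),("Lnl",(301,277),(252,221)),("Rfl",(355,216),(345,219)),("Rfr",(400,197),(402,236)),("Rnl",(376,261),(322,256))): print(n,*tri(a,b))
# batten: top-view front upper edge between columns 265..380
im=cv2.imread("pics/top0.png")[...,::-1].copy(); m=wood(im)
F=[];B=[]
for u in range(268,386,2):
    v=np.where(m[150:205,u])[0]+150
    if len(v): F.append(onz("top",(u,v.max()+.5),.009)[:2]); B.append(onz("top",(u,v.min()-.5),.018)[:2])
for P in (F,B):
    P=np.array(P); k=np.polyfit(P[:,1],P[:,0],1); print("x at y=0, slope",k[1],k[0],np.std(P[:,0]-np.polyval(k,P[:,1])))
print("tin",onz("top",(442,216),.04),"shaker",onz("top",(426,179),.045),"jar",onz("top",(246,265),.09),"mug",onz("top",(210,281),.07))
E
```

```text
Lfl [0.5455 0.077  0.0729] 0.00012764557134271998
Lfr [ 0.5587 -0.0742  0.07  ] 0.0031057203425243784
Lnl [0.4008 0.0667 0.0719] 0.0008019655104243763
Rfl [ 0.5412 -0.124   0.0769] 0.0009585990961990528
Rfr [ 0.5716 -0.2719  0.0749] 0.0023187838699628826
Rnl [ 0.3994 -0.1506  0.0746] 0.0024437132305984784
x at y=0, slope 0.7260269592775319 0.07548590429337715 0.02511504563788973
x at y=0, slope 0.7456582443799273 0.015708110515634265 0.0010802260614477044
tin [ 0.4947 -0.3889  0.04  ] shaker [ 0.6212 -0.3768  0.045 ] jar [0.4631 0.2097 0.09  ] mug [0.4448 0.3178 0.07  ]
```

The two-view triangulation puts the rims at z ≈ 0.073, with crate yaws of about 4.4° (left) and 10.8° (right). I'll move over the left crate first.

```bash
python3 -m jog '[{"linear":[-0.65,-0.52,0],"roll":0},{"linear":[-0.65,-0.52,0],"roll":0},{"linear":[-0.65,-0.52,0],"roll":0},{"linear":[-0.65,-0.52,0],"roll":0},{"linear":[-0.65,-0.52,0],"roll":0},{"linear":[-0.65,-0.52,0],"roll":0},{"linear":[-0.65,-0.52,0],"roll":0},{"linear":[-0.65,-0.52,0],"roll":0},{"linear":[-0.65,-0.52,0],"roll":0},{"linear":[-0.65,-0.52,0],"roll":0}]' -1 20
python3 -m jog '[{"linear":[-0.65,-0.52,0],"roll":0},{"linear":[-0.65,-0.52,0],"roll":0},{"linear":[-0.65,-0.52,0],"roll":0},{"linear":[-0.65,-0.52,0],"roll":0},{"linear":[-0.65,-0.52,0],"roll":0},{"linear":[-0.65,-0.52,0],"roll":0},{"linear":[-0.65,-0.52,0],"roll":0},{"linear":[-0.65,-0.52,0],"roll":-0.93},{"linear":[0,0,0],"roll":-0.93},{"linear":[0,0,0],"roll":-0.93},{"linear":[0,0,0],"roll":-0.94},{"linear":[0,0,0],"roll":0}]'
python3 - <<'E'
from h import *
s=env.observe(); R=s["tool_rot"]; print(s["position"],R,s["ft_force"],s["time_s"])
t=np.array([.5378,.0016,.079]); print("units",R.T@(t-s["position"])/.04)
im=optics.get_image("wrist"); cv2.imwrite("pics/w1.png",im[...,::-1])
E
```

```text
time_s: 0.93
position: [0.3367, 0.2659, 0.2312]
tool_rot: [[-0.969, 0.246, -0.0], [0.246, 0.969, -0.0], [0.0, -0.0, -1.0]]
ft_force: [0.6, 1.1, -0.6]
grip_width: -0.0
gripper_force: 0.0
time_s: 1.93
position: [0.4967, 0.0547, 0.2309]
tool_rot: [[-0.997, -0.079, -0.001], [-0.079, 0.997, 0.0], [0.001, 0.0, -1.0]]
ft_force: [1.0, -0.4, 0.8]
grip_width: 0.0001
gripper_force: 0.0
[0.4967 0.0547 0.2309] [[-0.9969 -0.079  -0.0009]
 [-0.079   0.9969  0.0001]
 [ 0.0009  0.0002 -1.    ]] [ 0.9844 -0.4473  0.8476] 1.9333
units [-0.9224 -1.4059  3.7976]
```

View pics/w1.png

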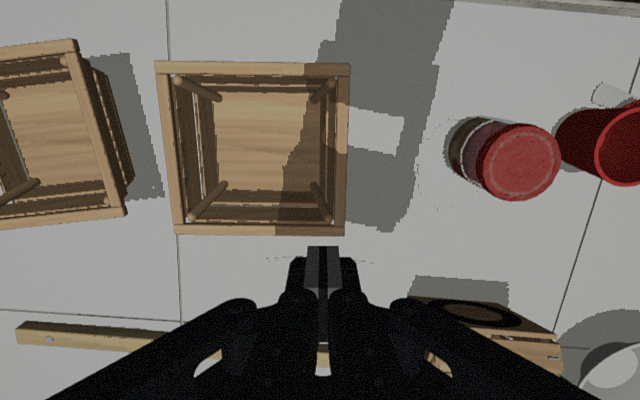

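The wrist view has image-up pointing towards the robot. The left crate's rim corners are at (157,62), (350,64), (344,235) and (175,235), and the batten's upper front edge starts at (20,322).

```bash
python3 - <<'E'
from h import *
P=np.array([onz("wrist",q,.074) for q in [(157,62),(350,64),(344,235),(175,235)]]); print(P[:,:2],P.mean(0))
print(P[0]-P[1],P[3]-P[2],P[3]-P[0],P[2]-P[1])
print("batten front", onz("wrist",(20,322.5),.018),onz("wrist",(165,337),.018))
print("R corners", onz("wrist",(126,215),.074),onz("wrist",(76,40),.074))
E
```

```text
[[ 0.4124 -0.0826]
 [ 0.4023  0.0696]
 [ 0.5485  0.0786]
 [ 0.5602 -0.0753]] [ 0.4808 -0.0024  0.074 ]
[ 0.0101 -0.1522  0.    ] [ 0.0117 -0.1538 -0.    ] [0.1478 0.0074 0.    ] [0.1462 0.009  0.    ]
batten front [ 0.7117 -0.2853  0.018 ] [ 0.7193 -0.1165  0.018 ]
R corners [ 0.544  -0.1182  0.074 ] [ 0.4011 -0.1444  0.074 ]
```

```bash
python3 -m jog '[{"linear":[-0.5,-0.7,0],"roll":0},{"linear":[-0.45,-0.7,0],"roll":0},{"linear":[0,0,0.9],"roll":0},{"linear":[0,0,0.9],"roll":0},{"linear":[0,0,0.9],"roll":0},{"linear":[0,0,0.6],"roll":0},{"linear":[0,0,0.3],"roll":0},{"linear":[0,0,0],"roll":0},{"linear":[0,0,0],"roll":0},{"linear":[0,0,0],"roll":0}]'
python3 -m jog '[{"linear":[0,0,0.05],"roll":0},{"linear":[0,0,0.05],"roll":0},{"linear":[0,0,0.05],"roll":0},{"linear":[0,0,0],"roll":0}]'
```

```text
time_s: 2.82
position: [0.5396, 0.002, 0.0885]
tool_rot: [[-0.997, -0.076, 0.002], [-0.076, 0.997, -0.0], [-0.002, -0.001, -1.0]]
ft_force: [0.2, -0.3, -0.1]
grip_width: -0.0004
gripper_force: 0.0
time_s: 3.15
position: [0.5389, 0.002, 0.0813]
tool_rot: [[-0.997, -0.076, -0.0], [-0.076, 0.997, -0.0], [0.0, 0.0, -1.0]]
ft_force: [0.1, 0.4, 1.0]
grip_width: 0.0004
gripper_force: 0.0
```

```bash
python3 -m jog '[{"linear":[0,0,0.06],"roll":0},{"linear":[0,0,0.06],"roll":0},{"linear":[0,0,0.03],"roll":0},{"linear":[0,0,0],"roll":0},{"linear":[0,0,0],"roll":0}]'
```

```text
time_s: 3.57
position: [0.539, 0.002, 0.0753]
tool_rot: [[-0.997, -0.077, -0.0], [-0.077, 0.997, -0.0], [0.0, 0.0, -1.0]]
ft_force: [-1.1, -0.9, 0.1]
grip_width: 0.0003
gripper_force: 0.0
```

```bash
python3 -m jog '[{"linear":[0,0,0.05],"roll":0},{"linear":[0,0,0.05],"roll":0},{"linear":[-0.02,0,0.03],"roll":0},{"linear":[0,0,0],"roll":0}]'
python3 -m jog '[{"linear":[-0.08,0,0.02],"roll":0},{"linear":[-0.08,0,0.02],"roll":0},{"linear":[-0.08,0,0.02],"roll":0},{"linear":[-0.08,0,0.02],"roll":0},{"linear":[0,0,0],"roll":0}]'
python3 - <<'E'
from h import *
im=optics.get_image("scene"); cv2.imwrite("pics/s1.png",cv2.resize(im[130:330,200:480,::-1],None,fx=2.5,fy=2.5))
E
```

```text
time_s: 3.9
position: [0.5435, 0.0021, 0.0735]
tool_rot: [[-0.997, -0.076, 0.011], [-0.076, 0.997, -0.001], [-0.011, -0.002, -1.0]]
ft_force: [3.2, 3.4, 22.6]
grip_width: -0.0001
gripper_force: 11.0
time_s: 4.32
position: [0.5559, 0.0029, 0.0693]
tool_rot: [[-0.997, -0.077, 0.009], [-0.077, 0.997, -0.001], [-0.009, -0.002, -1.0]]
ft_force: [3.5, 2.3, 15.8]
grip_width: -0.0001
gripper_force: 7.6
```

View pics/s1.png

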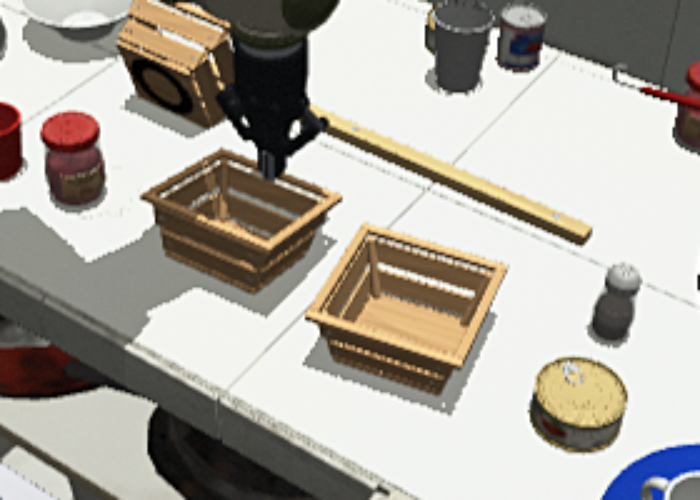

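The left crate is tilting about 10–15°, with the fingertip inside the far rim at about (268,170) in the crop, so I'm continuing the arc.

```bash
python3 -m jog '[{"linear":[-0.076,0,0.032],"roll":0},{"linear":[-0.076,0,0.032],"roll":0},{"linear":[-0.076,0,0.034],"roll":0},{"linear":[-0.076,0,0.034],"roll":0},{"linear":[-0.07,0,0.044],"roll":0},{"linear":[-0.07,0,0.044],"roll":0},{"linear":[-0.07,0,0.046],"roll":0},{"linear":[-0.07,0,0.046],"roll":0},{"linear":[0,0,0],"roll":0}]'
python3 -m jog '[{"linear":[-0.06,0,0.056],"roll":0},{"linear":[-0.06,0,0.057],"roll":0},{"linear":[-0.06,0,0.058],"roll":0},{"linear":[-0.06,0,0.06],"roll":0},{"linear":[0,0,0],"roll":0}]'
```

```text
time_s: 5.12
position: [0.5776, 0.0046, 0.0551]
tool_rot: [[-0.997, -0.077, 0.004], [-0.077, 0.997, -0.001], [-0.004, -0.001, -1.0]]
ft_force: [4.0, -0.1, 5.2]
grip_width: 0.0
gripper_force: 3.2
time_s: 5.53
position: [0.5848, 0.0058, 0.0442]
tool_rot: [[-0.997, -0.077, -0.003], [-0.077, 0.997, 0.0], [0.003, 0.001, -1.0]]
ft_force: [-1.4, -0.6, 2.1]
grip_width: 0.0
gripper_force: 1.4
```

```bash
python3 -m jog '[{"linear":[-0.045,0,0.065],"roll":0},{"linear":[-0.045,0,0.065],"roll":0},{"linear":[-0.045,0,0.068],"roll":0},{"linear":[-0.04,0,0.07],"roll":0},{"linear":[-0.04,0,0.07],"roll":0},{"linear":[-0.035,0,0.07],"roll":0},{"linear":[-0.03,0,0.07],"roll":0},{"linear":[0,0,0],"roll":0}]'
python3 - <<'E'
from h import *
im=optics.get_image("scene"); cv2.imwrite("pics/s2.png",cv2.resize(im[130:330,200:480,::-1],None,fx=2.5,fy=2.5))
E
```

```text
time_s: 6.2
position: [0.5965, 0.0065, 0.0254]
tool_rot: [[-0.997, -0.077, -0.001], [-0.077, 0.997, 0.0], [0.001, 0.0, -1.0]]
ft_force: [-0.6, 0.4, -0.2]
grip_width: 0.0
gripper_force: 0.0
```

View pics/s2.png

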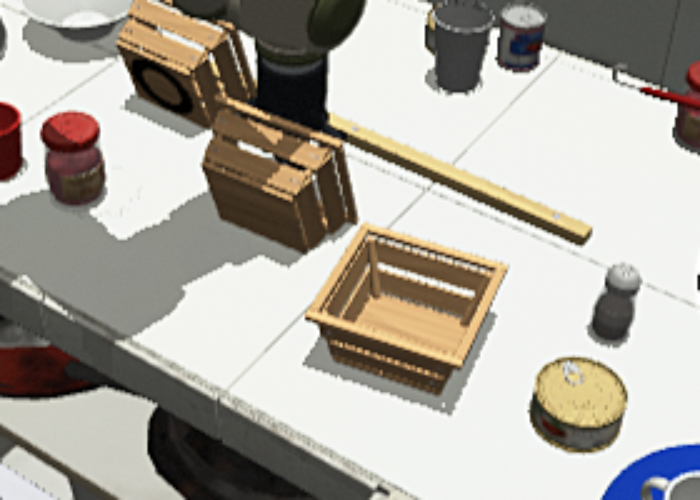

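The left crate is tipped and its underside, around (265,205) in the crop, is plain. So the left crate is the bare one and the right crate has the ring. I'll clear the gripper forward and up, then move over the right crate.

```bash
python3 -m jog '[{"linear":[-0.1,0,-0.08],"roll":0},{"linear":[-0.25,0,0],"roll":0},{"linear":[-0.3,0,0],"roll":0},{"linear":[-0.25,0,0],"roll":0},{"linear":[0,0,-0.5],"roll":0},{"linear":[0,0,-0.9],"roll":0},{"linear":[0,0,-0.9],"roll":0},{"linear":[0,0,-0.9],"roll":0},{"linear":[0,0,-0.9],"roll":0},{"linear":[0,0,-0.9],"roll":0},{"linear":[0,0,-0.2],"roll":0},{"linear":[0,0,0],"roll":0}]'
python3 -m jog '[{"linear":[0.43,-0.83,0],"roll":0},{"linear":[0.43,-0.83,0],"roll":0},{"linear":[0.43,-0.83,0],"roll":0},{"linear":[0.43,-0.83,0],"roll":0},{"linear":[0.43,-0.83,0],"roll":0},{"linear":[0.43,-0.83,0],"roll":-0.64},{"linear":[0,0,0],"roll":-0.64},{"linear":[0,0,0],"roll":0},{"linear":[0,0,0],"roll":0}]'
python3 - <<'E'
from h import *
s=env.observe(); print(s["position"],s["tool_rot"])
im=optics.get_image("wrist"); cv2.imwrite("pics/w2.png",im[...,::-1])
im=optics.get_image("top"); cv2.imwrite("pics/t2.png",im[...,::-1])
E
```

```text
time_s: 7.25
position: [0.6334, 0.0091, 0.241]
tool_rot: [[-0.997, -0.077, 0.007], [-0.077, 0.997, -0.001], [-0.007, -0.002, -1.0]]
ft_force: [-0.5, 0.3, 0.5]
grip_width: -0.0002
gripper_force: 0.0
time_s: 8.0
position: [0.5446, -0.197, 0.236]
tool_rot: [[-0.983, -0.185, -0.002], [-0.185, 0.983, 0.001], [0.001, 0.002, -1.0]]
ft_force: [0.3, -0.1, -0.0]
grip_width: -0.0001
gripper_force: 0.0
[ 0.5446 -0.197   0.236 ] [[-0.9827 -0.1853 -0.0018]
 [-0.1853  0.9827  0.0015]
 [ 0.0015  0.0018 -1.    ]]
```

View pics/w2.png

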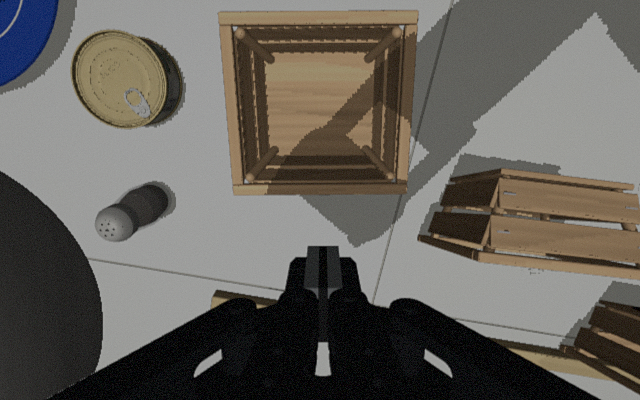

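In the wrist view the right crate's rim corners are at (219,14), (417,13), (407,193) and (233,194). The batten's upper front edge runs from (213,292) to about (560,346), and the bare crate is at about (540,220).

```bash
python3 - <<'E'
from h import *
P=np.array([onz("wrist",q,.074) for q in [(219,14),(417,13),(407,193),(233,194)]]); c=P.mean(0)
v=(P[1]-P[0])+(P[2]-P[3]); yaw=np.arctan2(-v[0],v[1]); print(P[:,:2],c,"yaw",np.degrees(yaw))
X=np.array([np.cos(yaw),np.sin(yaw),0]); h=c+.0525*X; t=c+.0595*X; t[2]=.079
s=env.observe(); print("heel",h,"target",t,"units",s["tool_rot"].T@(t-s["position"])/.04)
im=cv2.imread("pics/w2.png")[...,::-1].copy(); hs=cv2.cvtColor(im,cv2.COLOR_RGB2HSV)
m=wood(im); Q=[]
for u in list(range(222,276,6))+list(range(496,556,6)):
    r=np.where(m[284:370,u])[0]
    if len(r): Q.append([u,r.min()+284,*onz("wrist",(u,r.min()+284-.5),.018)[:2]])
Q=np.array(Q); print(Q[:,:2].astype(int).tolist()); print(np.polyfit(Q[:,3],Q[:,2],1), Q[:,2:])
E
```

```text
[[ 0.4327 -0.2994]
 [ 0.4031 -0.1486]
 [ 0.5456 -0.1189]
 [ 0.5758 -0.2719]] [ 0.4893 -0.2097  0.074 ] yaw 11.139133800353848
heel [ 0.5408 -0.1996  0.074 ] target [ 0.5477 -0.1982  0.079 ] units [-0.0591 -0.0627  3.9395]
[[222, 293], [228, 294], [234, 293], [240, 296], [252, 298], [258, 297], [264, 300], [270, 302], [496, 339], [502, 341], [508, 343], [514, 343], [520, 345], [526, 345], [532, 345], [538, 347], [544, 349], [550, 349]]
[0.0101 0.7182] [[ 0.7161 -0.282 ]
 [ 0.7161 -0.275 ]
 [ 0.7135 -0.2683]
 [ 0.7161 -0.261 ]
 [ 0.7162 -0.247 ]
 [ 0.7135 -0.2403]
 [ 0.7162 -0.2328]
 [ 0.7176 -0.2256]
 [ 0.7175  0.0516]
 [ 0.7189  0.0598]
 [ 0.7203  0.0679]
 [ 0.7189  0.0751]
 [ 0.7203  0.0834]
 [ 0.719   0.0906]
 [ 0.7176  0.0978]
 [ 0.719   0.1061]
 [ 0.7204  0.1144]
 [ 0.7191  0.1216]]
```

```bash
python3 -m jog '[{"linear":[-0.06,-0.06,0.7],"roll":0},{"linear":[0,0,0.9],"roll":0},{"linear":[0,0,0.9],"roll":0},{"linear":[0,0,0.8],"roll":0},{"linear":[0,0,0.5],"roll":0},{"linear":[0,0,0.2],"roll":0},{"linear":[0,0,0],"roll":0},{"linear":[0,0,0.05],"roll":0},{"linear":[0,0,0.05],"roll":0},{"linear":[-0.02,0,0.03],"roll":0},{"linear":[0,0,0],"roll":0}]'
python3 -m jog '[{"linear":[-0.08,0,0.02],"roll":0},{"linear":[-0.08,0,0.02],"roll":0},{"linear":[-0.08,0,0.02],"roll":0},{"linear":[-0.08,0,0.02],"roll":0},{"linear":[0,0,0],"roll":0}]'
```

```text
time_s: 9.02
position: [0.5501, -0.1987, 0.0745]
tool_rot: [[-0.982, -0.188, 0.005], [-0.188, 0.982, -0.001], [-0.004, -0.002, -1.0]]
ft_force: [-0.3, 3.2, 12.6]
grip_width: -0.0001
gripper_force: 6.4
time_s: 9.43
position: [0.5626, -0.1963, 0.0707]
tool_rot: [[-0.982, -0.188, 0.004], [-0.188, 0.982, -0.001], [-0.004, -0.002, -1.0]]
ft_force: [0.2, 3.0, 8.8]
grip_width: -0.0001
gripper_force: 4.3
```

```bash
python3 -m jog '[{"linear":[-0.076,0,0.033],"roll":0},{"linear":[-0.076,0,0.033],"roll":0},{"linear":[-0.076,0,0.035],"roll":0},{"linear":[-0.076,0,0.036],"roll":0},{"linear":[-0.07,0,0.046],"roll":0},{"linear":[-0.07,0,0.046],"roll":0},{"linear":[-0.07,0,0.048],"roll":0},{"linear":[-0.07,0,0.048],"roll":0},{"linear":[0,0,0],"roll":0}]'
python3 -m jog '[{"linear":[-0.06,0,0.058],"roll":0},{"linear":[-0.06,0,0.058],"roll":0},{"linear":[-0.06,0,0.06],"roll":0},{"linear":[-0.06,0,0.06],"roll":0},{"linear":[0,0,0],"roll":0}]'
```

```text
time_s: 10.18
position: [0.5851, -0.1922, 0.0563]
tool_rot: [[-0.982, -0.188, 0.002], [-0.188, 0.982, -0.001], [-0.002, -0.001, -1.0]]
ft_force: [4.2, 1.9, 7.2]
grip_width: -0.0004
gripper_force: 3.2
time_s: 10.6
position: [0.593, -0.1904, 0.0455]
tool_rot: [[-0.982, -0.187, -0.002], [-0.187, 0.982, 0.0], [0.002, 0.001, -1.0]]
ft_force: [1.0, -0.1, 1.1]
grip_width: 0.0
gripper_force: 0.8
```

```bash
python3 -m jog '[{"linear":[-0.045,0,0.068],"roll":0},{"linear":[-0.045,0,0.068],"roll":0},{"linear":[-0.045,0,0.07],"roll":0},{"linear":[-0.04,0,0.07],"roll":0},{"linear":[-0.04,0,0.07],"roll":0},{"linear":[-0.035,0,0.075],"roll":0},{"linear":[-0.03,0,0.075],"roll":0},{"linear":[0,0,0],"roll":0}]'
python3 - <<'E'
from h import *
im=optics.get_image("scene"); cv2.imwrite("pics/s3.png",cv2.resize(im[130:330,200:480,::-1],None,fx=2.5,fy=2.5))
E
```

```text
time_s: 11.27
position: [0.6043, -0.1882, 0.0258]
tool_rot: [[-0.982, -0.187, -0.001], [-0.187, 0.982, 0.001], [0.001, 0.001, -1.0]]
ft_force: [-0.1, -0.4, 0.1]
grip_width: 0.0
gripper_force: 0.0
```

View pics/s3.png

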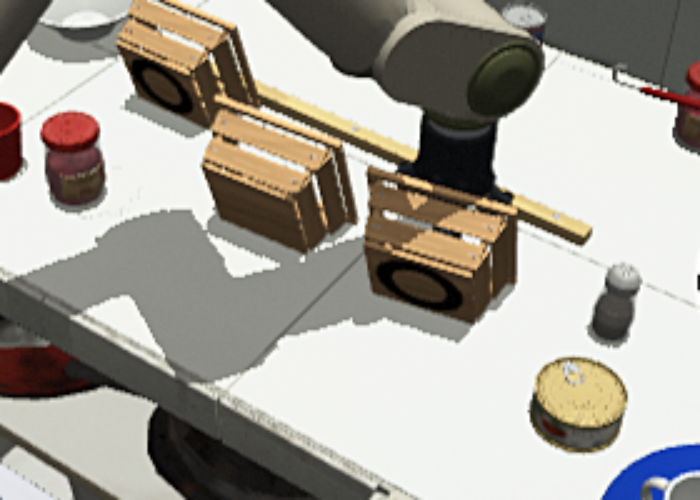

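Both crates lie tipped, and the ring is visible on the right one at about (420,283) in the crop. Tilt isn't available in the rows, so I'll push with the two open fingertips on the sloped lower part of the upper wall, where the force stays inside the footprint. First I clear the gripper and re-measure.

```bash
python3 -m jog '[{"linear":[-0.1,0,-0.08],"roll":0},{"linear":[-0.25,0,0],"roll":0},{"linear":[-0.3,0,0],"roll":0},{"linear":[-0.1,0,0],"roll":0},{"linear":[0,0,-0.5],"roll":0},{"linear":[0,0,-0.9],"roll":0},{"linear":[0,0,-0.9],"roll":0},{"linear":[0,0,-0.9],"roll":0},{"linear":[0,0,-0.9],"roll":0},{"linear":[0,0,-0.9],"roll":0},{"linear":[0,0,-0.2],"roll":0},{"linear":[0,0,0],"roll":0}]'
python3 -m jog '[{"linear":[0.5,0,0],"roll":0},{"linear":[0.6,0,0],"roll":0},{"linear":[0.7,0,0],"roll":0},{"linear":[0.7,0,0],"roll":0},{"linear":[0.7,0,0],"roll":0},{"linear":[0.7,0,0],"roll":0},{"linear":[0.7,0,0],"roll":0},{"linear":[0,0,0],"roll":0},{"linear":[0,0,0],"roll":0}]' 0.65
python3 - <<'E'
from h import *
s=env.observe(); print(s["position"],s["grip_width"])
c={}
for n in ("scene","top","wrist"):
    im=optics.get_image(n); cv2.imwrite(f"pics/{n}4.png",im[...,::-1])
E
```

```text
time_s: 12.32
position: [0.6345, -0.1831, 0.2414]
tool_rot: [[-0.982, -0.187, 0.006], [-0.187, 0.982, -0.003], [-0.005, -0.004, -1.0]]
ft_force: [1.2, 0.3, -0.7]
grip_width: 0.0002
gripper_force: 0.0
time_s: 13.07
position: [0.452, -0.2172, 0.2368]
tool_rot: [[-0.983, -0.186, -0.002], [-0.186, 0.983, 0.001], [0.001, 0.002, -1.0]]
ft_force: [0.5, 0.4, 0.8]
grip_width: 0.0706
gripper_force: 0.0
[ 0.452  -0.2172  0.2368] 0.07061896543472299
```

View pics/wrist4.png

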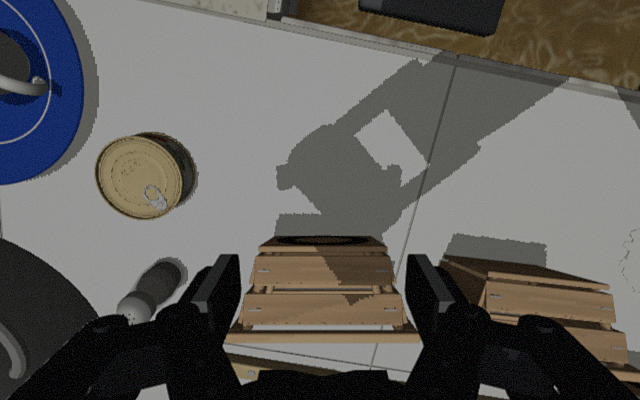

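The wrist view shows the ring side's lower edge at row 237 and the upper foot edge at row ~254, columns 254–391. The first wall slat covers rows 254–287, followed by a gap.

```bash
python3 - <<'E'
from h import *
im=cv2.imread("pics/wrist4.png")
a,b=onz("wrist",(254,254),.1),onz("wrist",(391,253),.1); p,q=onz("wrist",(260,236.5),.0),onz("wrist",(386,236),.0)
print("upper",a,b,(a+b)/2,np.linalg.norm(a-b),"heel",p,q,(p+q)/2)
print("slat end at z~.115",onz("wrist",(320,287),.117))
def ring(n,box):
    g=cv2.cvtColor(cv2.imread(f"pics/{n}4.png"),cv2.COLOR_BGR2GRAY)[box[1]:box[3],box[0]:box[2]]
    m=cv2.inRange(g,0,25); c=max(cv2.findContours(m,cv2.RETR_EXTERNAL,cv2.CHAIN_APPROX_NONE)[0],key=cv2.contourArea)
    e=cv2.fitEllipse(c); return (e[0][0]+box[0],e[0][1]+box[1]),e
r1,e1=ring("top",(350,185,430,250)); r2,e2=ring("scene",(340,220,400,262)); print(e1,e2,r1,r2)
print(tri(r1,r2))
E
```

```text
upper [ 0.5264 -0.2634  0.1   ] [ 0.5031 -0.147   0.1   ] [ 0.5148 -0.2052  0.1   ] 0.11872624092646591 heel [ 0.5553 -0.271   0.    ] [ 0.5272 -0.1277  0.    ] [ 0.5412 -0.1994  0.    ]
slat end at z~.115 [ 0.5374 -0.203   0.117 ]
((54.08734893798828, 12.352262496948242), (5.578929424285889, 7.806472301483154), 10.753815650939941) ((27.71114158630371, 23.020877838134766), (15.696446418762207, 35.870811462402344), 113.44174194335938) (404.0873489379883, 197.35226249694824) (367.7111415863037, 243.02087783813477)
(array([ 0.5222, -0.2455,  0.1022]), np.float64(0.08480523888122607))
```

```bash
python3 -m jog '[{"linear":[-0.5,0,0],"roll":0},{"linear":[-0.55,0,0],"roll":0},{"linear":[-0.5,0,0.3],"roll":0},{"linear":[0,0,0.8],"roll":0},{"linear":[0,0,0.8],"roll":0},{"linear":[0,0,0.7],"roll":0},{"linear":[0,0,0.4],"roll":0},{"linear":[0,0,0.1],"roll":0},{"linear":[0,0,0],"roll":0},{"linear":[0,0,0],"roll":0}]'
python3 -m jog '[{"linear":[0,0,0.03],"roll":0},{"linear":[0,0,0.03],"roll":0},{"linear":[0,0,0.03],"roll":0},{"linear":[0,0,0],"roll":0},{"linear":[0,0,0],"roll":0}]'
python3 -m jog '[{"linear":[0,0,0.03],"roll":0},{"linear":[0,0,0.03],"roll":0},{"linear":[0,0,0],"roll":0},{"linear":[0,0,0],"roll":0}]'
```

```text
time_s: 14.05
position: [0.5148, -0.2057, 0.1145]
tool_rot: [[-0.982, -0.188, 0.001], [-0.188, 0.982, -0.001], [-0.001, -0.001, -1.0]]
ft_force: [0.1, -0.1, 0.4]
grip_width: 0.0707
gripper_force: 0.0
time_s: 14.47
position: [0.5141, -0.2057, 0.1105]
tool_rot: [[-0.982, -0.187, 0.0], [-0.187, 0.982, -0.0], [-0.0, -0.0, -1.0]]
ft_force: [-0.0, 0.3, -0.0]
grip_width: 0.0708
gripper_force: 0.0
time_s: 14.8
position: [0.514, -0.2056, 0.1077]
tool_rot: [[-0.982, -0.187, -0.0], [-0.187, 0.982, 0.0], [0.0, 0.0, -1.0]]
ft_force: [-0.3, -0.3, -0.2]
grip_width: 0.0704
gripper_force: 0.0
```

```bash
python3 -m jog '[{"linear":[0,0,0.04],"roll":0},{"linear":[0,0,0.04],"roll":0},{"linear":[0,0,0],"roll":0},{"linear":[0,0,0],"roll":0}]'
python3 -m jog '[{"linear":[0,0,0.04],"roll":0},{"linear":[0,0,0.04],"roll":0},{"linear":[0,0,0],"roll":0},{"linear":[0,0,0],"roll":0}]'
```

```text
time_s: 15.13
position: [0.514, -0.2056, 0.1045]
tool_rot: [[-0.982, -0.187, -0.0], [-0.187, 0.982, 0.0], [0.0, 0.0, -1.0]]
ft_force: [0.8, -0.2, 0.4]
grip_width: 0.0706
gripper_force: 0.0
time_s: 15.47
position: [0.514, -0.2056, 0.1013]
tool_rot: [[-0.982, -0.187, -0.0], [-0.187, 0.982, 0.0], [0.0, 0.0, -1.0]]
ft_force: [-0.3, -0.3, -0.3]
grip_width: 0.0705
gripper_force: 0.0
```

Now forward slowly until the fingers touch.

```bash
python3 -m jog '[{"linear":[-0.05,0,0],"roll":0},{"linear":[-0.05,0,0],"roll":0},{"linear":[0,0,0],"roll":0}]'
python3 -m jog '[{"linear":[-0.05,0,0],"roll":0},{"linear":[-0.05,0,0],"roll":0},{"linear":[0,0,0],"roll":0}]'
python3 -m jog '[{"linear":[-0.05,0,0],"roll":0},{"linear":[-0.05,0,0],"roll":0},{"linear":[0,0,0],"roll":0}]'
python3 - <<'E'
from h import *
im=optics.get_image("scene"); cv2.imwrite("pics/s5.png",cv2.resize(im[130:330,200:480,::-1],None,fx=2.5,fy=2.5))
E
```

```text
time_s: 15.72
position: [0.5182, -0.2049, 0.1015]
tool_rot: [[-0.982, -0.187, -0.0], [-0.187, 0.982, -0.0], [0.0, -0.0, -1.0]]
ft_force: [-0.3, -0.4, 0.4]
grip_width: 0.0705
gripper_force: 0.7
time_s: 15.97
position: [0.5222, -0.2041, 0.1015]
tool_rot: [[-0.982, -0.187, 0.0], [-0.187, 0.982, -0.0], [-0.0, -0.0, -1.0]]
ft_force: [-2.3, -0.6, 2.4]
grip_width: 0.0706
gripper_force: 1.3
time_s: 16.22
position: [0.5262, -0.2034, 0.1014]
tool_rot: [[-0.982, -0.187, 0.0], [-0.187, 0.982, -0.0], [-0.0, -0.0, -1.0]]
ft_force: [-1.1, -0.1, 1.2]
grip_width: 0.0705
gripper_force: 1.4
```

View pics/s5.png

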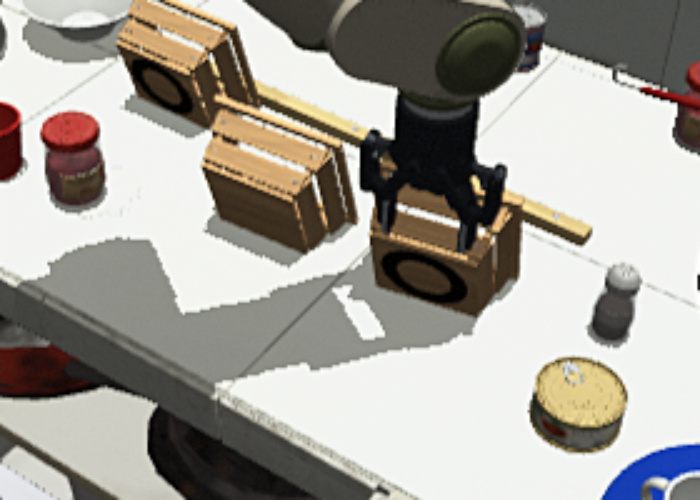

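The crate slides smoothly with about 2 N forward and 2 N down. I'll go on pushing and turn it square gradually.

```bash
python3 -m jog '[{"linear":[-0.06,0,0],"roll":0.15},{"linear":[-0.06,0,0],"roll":0.15},{"linear":[-0.06,0,0],"roll":0.15},{"linear":[-0.06,0,0],"roll":0.15},{"linear":[-0.06,0,0],"roll":0.15},{"linear":[-0.06,0,0],"roll":0.15},{"linear":[-0.06,0,0],"roll":0.15},{"linear":[-0.06,0,0],"roll":0.15},{"linear":[0,0,0],"roll":0}]'
python3 -m jog '[{"linear":[-0.06,0,0],"roll":0.15},{"linear":[-0.06,0,0],"roll":0.15},{"linear":[-0.06,0,0],"roll":0.15},{"linear":[-0.06,0,0],"roll":0.15},{"linear":[-0.06,0,0],"roll":0.15},{"linear":[-0.06,0,0],"roll":0.15},{"linear":[-0.06,0,0],"roll":0.15},{"linear":[-0.06,0,0],"roll":0.15},{"linear":[0,0,0],"roll":0}]'
python3 - <<'E'
from h import *
im=optics.get_image("scene"); cv2.imwrite("pics/s6.png",cv2.resize(im[130:330,200:480,::-1],None,fx=2.5,fy=2.5))
im=optics.get_image("wrist"); cv2.imwrite("pics/w6.png",im[...,::-1])
a=cv2.imread("pics/s6.png")[:,150:550]; b=cv2.imread("pics/w6.png")[100:400,130:530]
cv2.imwrite("pics/c6.png",np.hstack([a[:400],np.vstack([b,np.zeros((100,400,3),np.uint8)])]))
E
```

```text
time_s: 17.02
position: [0.5453, -0.2006, 0.1014]
tool_rot: [[-0.997, -0.083, 0.001], [-0.083, 0.997, -0.0], [-0.001, -0.0, -1.0]]
ft_force: [-1.8, 0.9, 2.7]
grip_width: 0.0701
gripper_force: 1.2
time_s: 17.77
position: [0.5645, -0.2, 0.1014]
tool_rot: [[-1.0, 0.022, 0.001], [0.022, 1.0, -0.0], [-0.001, -0.0, -1.0]]
ft_force: [-0.6, 0.7, 3.3]
grip_width: 0.0706
gripper_force: 1.3
```

View pics/c6.png

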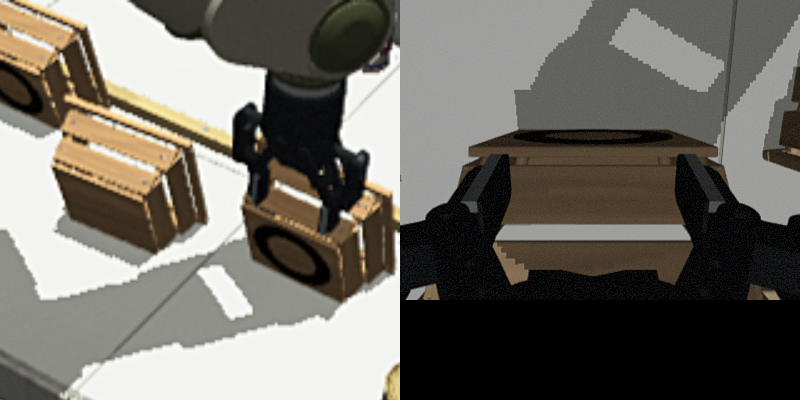

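The scene and wrist views show the crate still lying on its far side and square to the fingers (upper edge level at row ~152 of the wrist crop). I'll keep going straight.

```bash
python3 -m jog '[{"linear":[-0.08,0,0],"roll":0},{"linear":[-0.08,0,0],"roll":0},{"linear":[-0.08,0,0],"roll":0},{"linear":[-0.08,0,0],"roll":0},{"linear":[-0.08,0,0],"roll":0},{"linear":[-0.08,0,0],"roll":0},{"linear":[-0.08,0,0],"roll":0},{"linear":[-0.08,0,0],"roll":0},{"linear":[-0.08,0,0],"roll":0},{"linear":[-0.08,0,0],"roll":0},{"linear":[0,0,0],"roll":0}]'
python3 -m jog '[{"linear":[-0.06,0,0],"roll":0},{"linear":[-0.06,0,0],"roll":0},{"linear":[-0.06,0,0],"roll":0},{"linear":[-0.06,0,0],"roll":0},{"linear":[0,0,0],"roll":0}]'
python3 - <<'E'
from h import *
im=optics.get_image("wrist"); cv2.imwrite("pics/w7.png",im[...,::-1])
E
```

```text
time_s: 18.78
position: [0.5967, -0.2006, 0.1014]
tool_rot: [[-1.0, 0.021, 0.001], [0.021, 1.0, -0.0], [-0.001, -0.0, -1.0]]
ft_force: [-1.2, 0.5, 2.4]
grip_width: 0.0702
gripper_force: 1.5
time_s: 19.2
position: [0.6061, -0.2008, 0.1014]
tool_rot: [[-1.0, 0.021, 0.001], [0.021, 1.0, -0.0], [-0.001, -0.0, -1.0]]
ft_force: [-3.1, 0.8, 2.7]
grip_width: 0.07
gripper_force: 1.8
```

```bash
for i in 1 ; do python3 -m jog '[{"linear":[-0.05,0,0],"roll":0},{"linear":[-0.05,0,0],"roll":0},{"linear":[0,0,0],"roll":0}]'
python3 -m jog '[{"linear":[-0.05,0,0],"roll":0},{"linear":[0,0,0],"roll":0}]'
python3 -m jog '[{"linear":[-0.05,0,0],"roll":0},{"linear":[0,0,0],"roll":0}]'; done | grep -E "pos|ft_"
```

```text
position: [0.6099, -0.2009, 0.1014]
ft_force: [-3.1, 0.0, 3.1]
position: [0.6118, -0.201, 0.1014]
ft_force: [-2.5, 0.9, 2.9]
position: [0.6138, -0.201, 0.1014]
ft_force: [-4.3, 0.3, 3.0]
```

```bash
(python3 -m jog '[{"linear":[-0.05,0,0],"roll":0},{"linear":[0,0,0],"roll":0}]'
python3 -m jog '[{"linear":[-0.05,0,0],"roll":0},{"linear":[0,0,0],"roll":0}]'
python3 -m jog '[{"linear":[-0.03,0,0],"roll":0},{"linear":[0,0,0],"roll":0}]') | grep -E "pos|ft_"
```

```text
position: [0.6159, -0.2011, 0.1014]
ft_force: [-3.7, -0.0, 2.4]
position: [0.6179, -0.2011, 0.1014]
ft_force: [-2.7, -0.0, 3.4]
position: [0.6189, -0.2011, 0.1014]
ft_force: [-3.7, 0.4, 4.1]
```

```bash
(python3 -m jog '[{"linear":[-0.03,0,0],"roll":0},{"linear":[0,0,0],"roll":0}]'
python3 -m jog '[{"linear":[-0.03,0,0],"roll":0},{"linear":[0,0,0],"roll":0}]'
python3 -m jog '[{"linear":[-0.03,0,0],"roll":0},{"linear":[0,0,0],"roll":0}]') | grep -E "pos|ft_"
python3 - <<'E'
from h import *
for n in ("wrist","scene","top"):
    im=optics.get_image(n); cv2.imwrite(f"pics/{n}8.png",im[...,::-1])
a=[cv2.cvtColor(cv2.imread(f"pics/{k}.png"),cv2.COLOR_BGR2GRAY) for k in ("w6","w7","wrist8")]
# brown/grey transition rows per frame: upper foot edge and ring dark rows along the centre columns
for k in ("w6","w7","wrist8"):
    im=cv2.imread(f"pics/{k}.png")[...,::-1].copy(); h=cv2.cvtColor(im,cv2.COLOR_RGB2HSV)
    m=h[...,1]>60
    print(k,[ (u,int(np.argmax(m[150:,u]))+150) for u in (260,300,340,380,420)],[(u,int(np.where(m[:,u])[0].max())) for u in (300,340,380)])
    r=np.where(cv2.cvtColor(im,cv2.COLOR_RGB2GRAY)[210:250,325:360].mean(1)<45)[0]; print(r+210)
E
```

```text
position: [0.6201, -0.2011, 0.1014]
ft_force: [-2.5, -0.1, 4.3]
position: [0.6212, -0.2012, 0.1014]
ft_force: [-4.8, 1.2, 4.1]
position: [0.622, -0.2013, 0.1019]
ft_force: [-7.8, 0.4, 7.6]
w6 [(260, 230), (300, 230), (340, 231), (380, 230), (420, 238)] [(300, 399), (340, 399), (380, 397)]
[230 231 232 233 234 235 236 237 238 239 240 241 242 243 244 245 246]
w7 [(260, 230), (300, 230), (340, 231), (380, 229), (420, 238)] [(300, 399), (340, 398), (380, 399)]
[229 230 231 232 233 234 235 236 237 238 239 240 241 242 243 244 245 246]
wrist8 [(260, 229), (300, 229), (340, 229), (380, 229), (420, 237)] [(300, 398), (340, 399), (380, 399)]
[228 229 230 231 232 233 234 235 236 237 238 239 240 241 242 243 244 245]
```

Force rises to about 8 N at TCP x = 0.622, which is the batten. One more small nudge to seat it square, then I lift clear.

```bash
(python3 -m jog '[{"linear":[-0.03,0,0],"roll":0},{"linear":[0,0,0],"roll":0},{"linear":[0,0,0],"roll":0},{"linear":[0,0,0],"roll":0}]'
python3 -m jog '[{"linear":[0.02,0,-0.05],"roll":0},{"linear":[0.03,0,-0.1],"roll":0},{"linear":[0.1,0,-0.3],"roll":0},{"linear":[0.5,0,-0.5],"roll":0},{"linear":[0.8,0,-0.6],"roll":0},{"linear":[0.8,0,-0.6],"roll":0},{"linear":[0.8,0,-0.6],"roll":0},{"linear":[0.8,0,-0.6],"roll":0},{"linear":[0.5,0,-0.3],"roll":0},{"linear":[0,0,0],"roll":0},{"linear":[0,0,0],"roll":0},{"linear":[0,0,0],"roll":0}]') | grep -E "pos|ft_|time"
python3 - <<'E'
from h import *
for n in ("wrist","scene","top"):
    im=optics.get_image(n); cv2.imwrite(f"pics/{n}9.png",im[...,::-1])
    if n=="wrist":
        m=wood(im); h=cv2.cvtColor(im,cv2.COLOR_RGB2HSV)
        for u in range(270,400,12): 
            r=np.where(h[:,u,1]>60)[0]; d=np.split(r,np.where(np.diff(r)>2)[0]+1); print(u,[(int(x[0]),int(x[-1])) for x in d if len(x)>2])
        print(onz("wrist",(320,200),0),onz("wrist",(320,399),0))
# waiting/other objects: image change top0 vs top9 away from the work
a=cv2.imread("pics/scene0.png").astype(int);b=cv2.imread("pics/scene9.png").astype(int)
d=np.abs(a-b).max(2)
for nm,(x0,y0,x1,y1) in dict(waiting=(246,122,285,165),jar=(215,172,245,214),mug=(178,170,212,203),shaker=(435,233,460,268),tin=(412,270,452,310)).items(): print(nm,(d[y0:y1,x0:x1]>60).mean())
E
```

```text
time_s: 21.32
position: [0.6229, -0.2013, 0.1024]
ft_force: [-10.6, 0.8, 11.5]
time_s: 22.32
position: [0.45, -0.1976, 0.2473]
ft_force: [0.3, 0.9, -0.3]
270 [(0, 32), (334, 363), (367, 398)]
282 [(0, 32), (311, 371), (374, 399)]
294 [(0, 32), (311, 325), (328, 396)]
306 [(0, 32), (311, 389), (393, 398)]
318 [(0, 31), (314, 336), (339, 376), (379, 390), (396, 399)]
330 [(2, 31), (311, 336), (339, 381), (385, 395)]
342 [(2, 31), (310, 329), (332, 376), (382, 398)]
354 [(3, 30), (311, 398)]
366 [(2, 30), (311, 384), (387, 398)]
378 [(3, 30), (341, 363), (367, 372), (378, 389), (393, 399)]
390 [(0, 30), (362, 387), (393, 399)]
[ 0.4985 -0.2011  0.    ] [ 0.7891 -0.2074  0.    ]
waiting 0.0
jar 0.0
mug 0.0
shaker 0.0
tin 0.0
```

```bash
python3 - <<'E'
from h import *
for u in (282,366): print("heel edge",onz("wrist",(u,310.5),0), "if upper edge z=.1",onz("wrist",(u,310.5),.1))
g=cv2.cvtColor(cv2.imread("pics/scene9.png"),cv2.COLOR_BGR2GRAY)
m=cv2.inRange(g[180:270,340:430],0,30)
for c in cv2.findContours(m,cv2.RETR_EXTERNAL,cv2.CHAIN_APPROX_NONE)[0]:
    if cv2.contourArea(c)>80: e=cv2.fitEllipse(c); print(cv2.contourArea(c),e); p=(e[0][0]+340,e[0][1]+180); print("ring centre at z .05",onz("scene",p,.05))
# predicted ring ellipse height check: project +-46mm along underside
print(env.observe()["time_s"])
# batten visible in front of/right of crate, and where rim meets: compare bare crate position
h=crates("scene",cv2.imread("pics/scene9.png")[...,::-1].copy(),300,(230,115,470,310))
for c in h: print(cv2.contourArea(c),cv2.approxPolyDP(c,4,True)[:,0].tolist())
E
```

```text
heel edge [ 0.6446 -0.2524  0.    ] if upper edge z=.1 [ 0.5754 -0.2379  0.1   ]
heel edge [ 0.6468 -0.1456  0.    ] if upper edge z=.1 [ 0.577  -0.1586  0.1   ]
409.5 ((47.55523681640625, 39.934932708740234), (15.404818534851074, 34.074161529541016), 124.56649780273438)
ring centre at z .05 [ 0.6312 -0.2014  0.05  ]
156.0 ((33.87576675415039, 6.61531400680542), (16.16155242919922, 21.82630157470703), 42.62110900878906)
ring centre at z .05 [ 0.735  -0.0984  0.05  ]
22.4667
1146.0 [[440, 275], [450, 286], [445, 306], [417, 305], [412, 298], [415, 279], [423, 273]]
2702.5 [[369, 200], [386, 178], [426, 195], [435, 224], [406, 238], [372, 222]]
6611.0 [[253, 124], [292, 139], [366, 190], [365, 198], [322, 230], [288, 217], [246, 147]]
```

```bash
python3 - <<'E'
from h import *
g=cv2.cvtColor(cv2.imread("pics/scene9.png"),cv2.COLOR_BGR2GRAY)
for x0,y0,x1,y1 in ((246,145,285,182),(366,195,406,242)):
    m=cv2.inRange(g[y0:y1,x0:x1],0,30)
    c=max(cv2.findContours(m,cv2.RETR_EXTERNAL,cv2.CHAIN_APPROX_NONE)[0],key=cv2.contourArea); e=cv2.fitEllipse(c)
    p=onz("scene",(e[0][0]+x0,e[0][1]+y0),.05); print(cv2.contourArea(c),e,p,"gap to batten line",.7182+.0101*p[1]-p[0])
s=env.observe();print(s["ft_force"])
E
```

```text
278.0 ((17.95062828063965, 18.84844970703125), (11.787139892578125, 30.70641326904297), 130.18887329101562) [0.637  0.2264 0.05  ] gap to batten line 0.08345552033240478
409.5 ((21.55523681640625, 24.934932708740234), (15.404818534851074, 34.074161529541016), 124.56649780273438) [ 0.6312 -0.2014  0.05  ] gap to batten line 0.08498713069050023
[-0.0056 -0.0143 -0.7384]
```

The ringed crate sits at the same distance from the batten as the waiting crate, to within about 2 mm, so it is flush. Handing in.

```bash
python3 -c "
from rig import env
print(env.close_job())"
```

```text
the job is handed in; nothing more can be done
None
```

I tipped both crates, pushed the ringed one (on the right) flush and square against the batten, left the bare one short of it, saw no sign that anything else moved, and handed the job in; no verdict came back.

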